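Stow the bush chisel upright in the tool carousel

ROBOT

A 6-joint arm with a two-finger parallel gripper is mounted at the origin on the work surface. World frame = base frame: x ahead of the robot, y to its left, z up, the work surface at z = 0. Lengths are in m, angles in rad, forces in N, time in s.
With the tool pointing down it reaches from about 0.35 to 0.975 m from the base axis. Payload 4.9 kg.
Tool frame: the origin (TCP) lies between the finger pads; the fingertips stand 19 mm ahead of it and the grasp point (between the pads) is the TCP; z points along the fingers, y is the line along which they close (so a half turn about z gives the same grasp; the last joint's range is limited). The gripper opens to 85 mm and grips with 20 to 120 N. Pads are 22 mm wide; open, the fingers measure 114 mm over their backs; the gripper's body (76 mm by 85 mm) begins 54 mm behind the grasp point. The pads swing forward as they close: fully open they stand 13 mm farther back than shut.
Start: joints at [-1.3, 0.053, 1.613, -0, 1.476, -0.119], TCP at [0.237, -0.578, 0.25] pointing down, gripper open.
Joint ranges: [-3.01, 3.01], [-1.01, 2.22], [0.06, 2.58], [-1.02, 4.17], [0.09, 2.62], [-3.14, 3.14]. Speed limits (rad/s): [2.57, 2.57, 3.14, 3.14, 3.14, 3.14].

INTERFACE

Orientations are given as a rotation vector (axis times angle).
In Python, from station import ctrl gives the robot as it stands. The module is installed in compiled form; this text tells all that it offers.
- The arm moves only by the tool servo_tool, never from a script. Its argument "increments" is a list that holds one entry, the list of rows, each a list of 5 numbers: the finger opening in cm, from 0 to 8.54, then the shift along the tool's x, y, z in cm, then the turn about the tool's z in degrees. A call has 1 to 5 rows; each row is the pose to reach, as a shift and turn from the pose commanded when the call began, along the tool's axes at that moment; what a row does not reach only later rows make up. A row lasts 1/10 s, in which the tool goes at most 50 mm and 8.59 degrees, less where a joint would pass 70% of its speed; a pose out of reach is approached as far as the arm can. A call with a gripper value outside its range is refused whole. The fingers move at their own pace and stop on an object; "newtons" is the grip in N (left out, the last holds). Time passes only in rows, so rows that repeat a pose let the fingers close. It gives the time, the measured TCP pose, the force, the opening and the grip force at its end, in the units of the state.
- ctrl.get_obs(): the state, without advancing time (a new reading comes with each control period).
- ctrl.get_image(name): name is "scene" or "top" or "wrist"; returns a dict with "img" (420x560x3 uint8, red, green, blue), "fx", "fy", "cx", "cy" (pixels), "k1" (the pictures are not rectified: a ray, as slopes to the right and down, at radius r is drawn at 1 + k1 r^2 times it, then the intrinsics apply), "rvec" (rotation vector, rad) and "tvec" (3), from world to camera coordinates, as OpenCV has them; the wrist camera has in their place "mount" (4x4, takes a point from camera to tool coordinates, whose origin is the TCP and whose axes are the flange's). Camera axes: x right, y down, z forward; pixel columns grow to the right and rows downward; lengths in m; the calibration is good to about 2 mm. A picture is of the moment at which its call begins: read the wrist's pose just before it. There is no depth.
- ctrl.finish_job(): hands the job in; it is judged then, once.
The state is a dict: "t": time; "q": joint angles; "dq": joint speeds; "effort": joint torques, N m; "tool_pos": TCP position; "tool_rot": TCP orientation; "contact_force": force on the tool from outside, world axes, zero at the start; "wrist_torque": the same for the moment, N m; "opening": finger opening in m; "grip_force": force on a finger pad.
Only numpy, scipy, OpenCV 4.12 (cv2) and the standard library are available. Lean on these libraries where they do the work, as an engineer would, in place of code of your own. Each camera call takes 0.05 s, during which the arm holds its last target. There are 200 camera calls.

TASK

First push the tool carousel round clockwise (seen from above) by one quarter turn to its next detent, so that the empty bay comes to the yellow loading mark outside the clear hood. Then pick up the bush chisel by the brass pin through its red ball, lift it well clear of the bench, ease the grip so that it swings down and hangs plumb and still with its toothed head below, grip it firmly again, carry it over and set it down gently, upright on its head in the middle of the empty bay. Let go, and do not shift or knock over the stones and the brush lying about.

Things in the scene. Friction and masses are not known exactly. Their poses are not given: they have to be found in the camera images.
- ball (a point): Centre of the red ball, 42 mm across, at the grip end of the bush chisel (loose, steel, 156 mm long, 0.48 to 0.72 kg). A brass cross pin through the ball along y, 14 mm thick, ends in domes 25 mm either side: pinch these 50 mm apart. The tool lies level at first, this point 21 mm above the bench. x axis: along the shank from head to ball (straight up when it hangs); y: across, level
- foot (a point): Centre of the toothed end face of the chisel's head (42 x 42 mm, 36 mm long), on which it stands; 135 mm from the ball's centre along -x; axes as the ball. Shank 16 mm thick; centre of mass about 85 mm from the ball. Pinched by the pin it turns in the pads: about 100 N holds it aslant, under about 25 N it swings plumb, under about 5 N it falls. The grip force falls some 2 N per 0.1 mm of opening
- stand: Fixed base of the tool carousel, a grey disc 300 mm in diameter, 18 mm high; origin on the rotation axis at bench height, z up. A yellow block 30 mm square, 18 mm high, on its -x rim marks the loading place, which is open from above
- hood (a point): Middle of the top of the fixed clear hood plate, 155 mm above the bench (metal rim 5 mm higher). It covers x -26 to +151 mm and y -176 to +176 mm of the stand's frame, on four 14 mm legs at x -18 and +143, y -168 and +168 mm. Axes as the stand
- carousel (a joint): Turn of the blue rotor (284 mm across) about the stand's axis, rad: 0 at the first detent, growing clockwise seen from above, next detent 1.571, stop 1.69. A spring holds it in either detent: about 6 N at a post to push it out; past 0.79 it goes on into the next detent by itself. Dividers 75 mm, hub (44 mm across) 115 mm, tools fixed in three bays up to 125 mm above the bench
- bay (a point): Middle of the floor of the empty bay (black pad 50 mm square), 40 mm above the bench, 95 mm from the rotation axis; turns with the rotor. At joint 0 it is on the stand's -y side under the hood, at 1.571 on the stand's -x side by the yellow block, clear of the hood
- post (a point): Middle of the yellow push post which at joint 0 stands midway between the stand's -x and -y sides, outside the hood. Upright, 18 mm in diameter, 40 to 135 mm above the bench (this point 87 mm), 131 mm from the rotation axis; turns with the rotor. Four such posts, a quarter turn apart. Push it sideways along its circle, towards the stand's +y
- column: Carved pale stone column piece, loose, 2.5 kg, standing upright between chisel and carousel, 100 mm in diameter, 150 mm high; origin at the centre of its underside. Leave it alone
- offcut: Grey granite offcut, loose block 60 x 70 x 50 mm (x, y, z), close beside the chisel; origin at the centre of its underside. Leave it alone
- rosette: Round pale stone rosette, loose, 84 mm in diameter, 30 mm high, near the chisel; origin at the centre of its underside. Leave it alone
- brush: Wooden bench brush, loose, 155 mm long (along its x), 28 mm wide, 22 mm high; origin near its middle, underside. Leave it alone
Not all that is in view belongs to the job. What is meant by the part that bears ball is not orange, and is the smaller of those in its own colour.

How it is judged:
On the way, in this order (a step that is already met when the one before it is completed fails the run):
1. the carousel is a quarter turn round, at rest in its next detent (joint 1.47 to 1.67) and no longer pushed (value of joint carousel between 1.47 and 1.67 rad and velocity of joint carousel below 0.1 rad/s and contact force between the fingers and carousel below 0.5 N), for 0.2 s.
2. the chisel is held in the fingers, its head at least 50 mm above the bench, hanging plumb within 12 degrees, ball up and still, and gripped firmly (over 45 N, both fingers together) (angle between ball's own x axis and vertical below 0.21 rad and height (world z) of foot above 0.05 m and contact force between the fingers and chisel above 45 N and contact force between chisel and stand below 0.01 N and angular speed of chisel below 0.6 rad/s and linear speed of chisel below 0.12 m/s), for 0.3 s.
At the end, for the whole second after the job is handed in: The chisel stands upright (within 6 degrees) on its toothed head in the empty bay, the head's middle within 25 mm of the bay's middle, at rest and let go; the carousel rests in the second detent (joint 1.47 to 1.67); the column, offcut, rosette and brush are still in place and upright (angle between ball's own x axis and vertical below 0.1 rad and horizontal distance between foot and bay below 0.025 m and height (world z) of foot between 0.03 and 0.048 m and linear speed of chisel below 0.03 m/s and value of joint carousel between 1.47 and 1.67 rad and angle between each of column, offcut, rosette, brush's own z axis and vertical below 0.1 rad); the robot touches nothing.
It fails at once if the column is shifted by more than 15 mm (distance of column from where it was at the start of the episode above 0.015 m).
It fails at once if the offcut is shifted by more than 15 mm (distance of offcut from where it was at the start of the episode above 0.015 m).
It fails at once if the rosette is shifted by more than 15 mm (distance of rosette from where it was at the start of the episode above 0.015 m).
It fails at once if the brush is shifted by more than 15 mm (distance of brush from where it was at the start of the episode above 0.015 m).
It fails at once if the chisel is dropped or slammed into the carousel (contact over 60 N) (contact force between chisel and carousel above 60 N).
It also fails if it takes over 69 s, if anything falls off the work surface, if the arm or the gripper's body presses on something with over 40 N, if the wrist force passes 120 N, or if a joint passes its speed limit or range.

## Working session

There is one attempt and no reset: what is moved stays moved. The work goes in short steps, Python scripts to look and compute and a tool call to move; the robot and the scene stay as the last step left them, time stands still between calls to the robot, and variables do not carry over. Pictures are saved under pics/ and viewed, at most 10 in all, crops included, and the job is handed in when it is done.

Besides the shell and the picture viewer there is one more tool, called after "Request:" as name([rows], argument=value, ...), one row to a line, values as JSON. servo_tool: Moves the arm, as the interface text tells. Its arguments: {"type":"object","properties":{"increments":{"type":"array"},"newtons":{"type":"number"}},"required":["increments"]}

```bash
mkdir -p pics; cat > h.py <<'E'
import numpy as np, cv2
from scipy.spatial.transform import Rotation as R
from station import ctrl
def snap(n,f):
    o=ctrl.get_obs(); d=ctrl.get_image(n); cv2.imwrite('pics/'+f,d['img'][:,:,::-1])
    np.save('pics/'+f+'.npy',dict(d=d,o=o),allow_pickle=True); return d,o
def load(f):
    x=np.load('pics/'+f+'.npy',allow_pickle=True).item(); return x['d'],x['o']
def ray(d,u,v,o=None):
    p=np.array([(u-d['cx'])/d['fx'],(v-d['cy'])/d['fy']]); s=p.copy()
    for _ in range(20): s=p/(1+d['k1']*(s@s))
    c=np.array([s[0],s[1],1.])
    if 'rvec' in d:
        r=R.from_rotvec(np.ravel(d['rvec'])).as_matrix().T; return -r@np.ravel(d['tvec']), r@c
    M=np.array(d['mount']); Rt=R.from_rotvec(o['tool_rot']).as_matrix()
    return Rt@M[:3,3]+np.array(o['tool_pos']), Rt@M[:3,:3]@c
def atz(d,u,v,z,o=None):
    a,b=ray(d,u,v,o); return a+b*(z-a[2])/b[2]
def tri(rs):
    A=0;B=0
    for a,b in rs:
        b=b/np.linalg.norm(b);P=np.eye(3)-np.outer(b,b);A=A+P;B=B+P@a
    return np.linalg.solve(A,B)
def proj(d,p):
    c=R.from_rotvec(np.ravel(d['rvec'])).as_matrix()@np.array(p)+np.ravel(d['tvec']); s=c[:2]/c[2]; s=s*(1+d['k1']*(s@s))
    return s*[d['fx'],d['fy']]+[d['cx'],d['cy']]
E
python3 - <<'E'
from h import *
np.set_printoptions(precision=4,suppress=True)
for n in('top','scene'):
    d,o=snap(n,n+'0.png'); print(n,ray(d,280,210))
    cv2.imwrite(f'pics/{n}0b.png',cv2.resize(d['img'][:,:,::-1],(800,600),interpolation=cv2.INTER_CUBIC))
print(o)
E
```

```text
top (array([ 0.411 , -0.133 ,  1.3984]), array([ 0.0634,  0.0081, -0.998 ]))
scene (array([ 1.0042, -0.6745,  0.9627]), array([-0.4576,  0.4608, -0.7605]))
{'t': 0.05, 'q': array([-1.3   ,  0.0533,  1.6143,  0.    ,  1.476 , -0.119 ]), 'dq': array([ 0.0008, -0.0002, -0.0016, -0.0018, -0.001 ,  0.001 ]), 'effort': array([  0.0004, -39.5181, -37.1659,   0.    ,   0.0041,   0.    ]), 'tool_pos': array([ 0.2374, -0.5775,  0.2491]), 'tool_rot': array([-3.0801, -0.608 ,  0.0002]), 'contact_force': array([-0.0947,  0.0017,  0.5935]), 'wrist_torque': array([ 0.0249, -0.0128, -0.0002]), 'grip_force': 0.0, 'opening': 0.08522014599366713}
```

View pics/top0b.png

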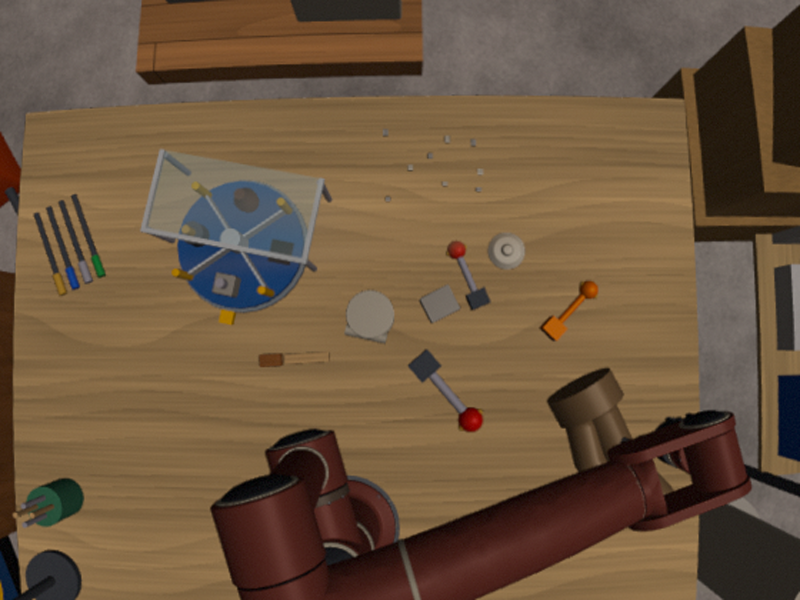

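View pics/scene0b.png

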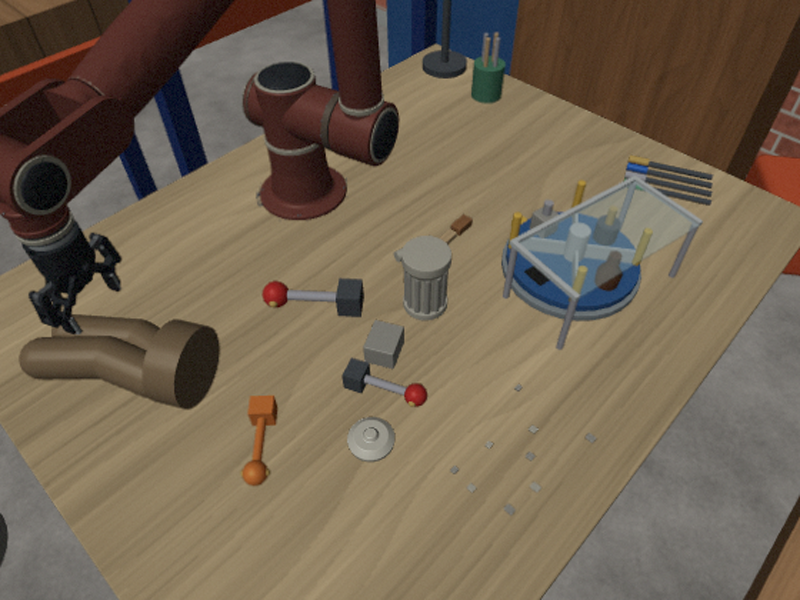

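The top view shows the smaller red chisel with its ball at (457,249)/800 and head at (478,299). The carousel hub is at (231,238), with the yellow mark at (227,317). The push post is at about (180,273) or (265,292). I'll enlarge both views.

```bash
python3 - <<'E'
import cv2
a=cv2.imread('pics/top0.png')[100:250,95:375]; cv2.imwrite('pics/tc.png',cv2.resize(a,None,fx=2.85,fy=2.85,interpolation=cv2.INTER_CUBIC))
a=cv2.imread('pics/scene0.png')[115:330,230:500]; cv2.imwrite('pics/sc.png',cv2.resize(a,None,fx=2.75,fy=2.75,interpolation=cv2.INTER_CUBIC))
E
```

```text
(no output)
```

View pics/tc.png

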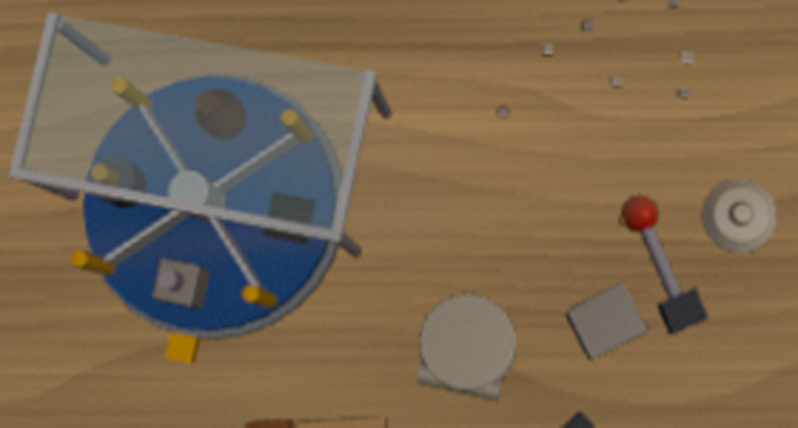

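View pics/sc.png

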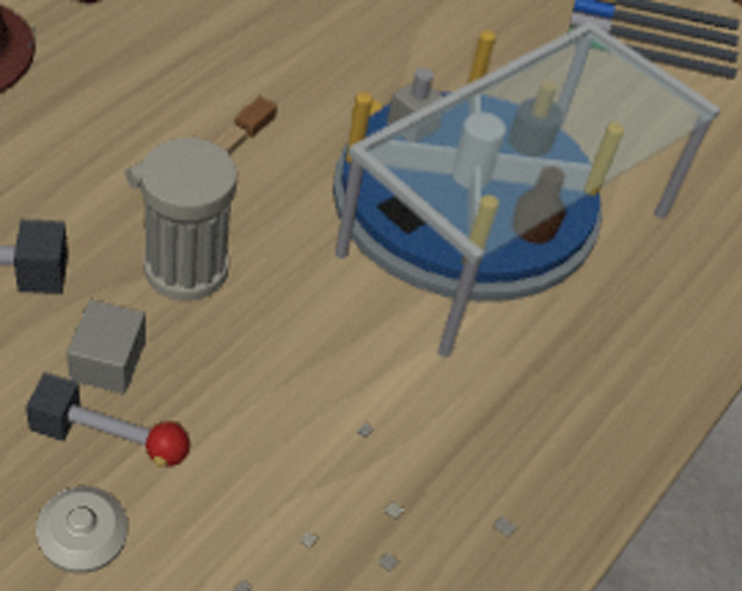

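Top crop: ball at (640,213), head at (685,309), hub at (188,188), the lower-right post's top at (247,293), and the black bay pad at (290,216). Scene crop: ball at (167,443), and the push post at the left, top (363,98). Next I fit the poses.

```bash
python3 - <<'E'
from h import *
from scipy.optimize import least_squares
np.set_printoptions(precision=4,suppress=True)
t,o=load('top0.png'); s,_=load('scene0.png')
T=lambda u,v:(95+u/2.85,100+v/2.85); S=lambda u,v:(230+u/2.75,115+v/2.75)
# stand frame pts
post=lambda a,z:[.131*np.cos(a),.131*np.sin(a),z]
q=np.pi/4
obs=[(t,T(249,293),post(-3*q,.135)),(t,T(81,259),post(3*q,.135)),(t,T(121,87),post(q,.135)),(t,T(289,119),post(-q,.135)),
(t,T(188,188),[0,0,.115]),(t,T(54,16),[.151,.176,.16]),(t,T(373,75),[.151,-.176,.16]),(t,T(15,173),[-.026,.176,.16]),(t,T(338,238),[-.026,-.176,.16]),
(s,S(363,97),post(-3*q,.135)),(s,S(487,36),post(3*q,.135)),(s,S(613,128),post(q,.135)),(s,S(488,201),post(-q,.135)),
(s,S(481,123),[0,0,.115]),(s,S(590,30),[-.026,.176,.16]),(s,S(356,152),[-.026,-.176,.16]),(s,S(714,110),[.151,.176,.16]),(s,S(477,255),[.151,-.176,.16])]
def w(x,p): c,n=np.cos(x[2]),np.sin(x[2]); return np.array([x[0]+c*p[0]-n*p[1],x[1]+n*p[0]+c*p[1],p[2]])
f=lambda x:np.concatenate([proj(d,w(x,p))-uv for d,uv,p in obs])
r=least_squares(f,[.5,.3,0],loss='soft_l1'); print(r.x); print(r.fun.reshape(-1,2))
x=r.x
print('post',w(x,post(-3*q,.087)),'bay1',w(x,[-.095,0,.04]),'bay0',w(x,[0,-.095,.04]), 'pad0 meas',atz(t,*T(290,216),.04))
b=tri([ray(t,*T(640,213)),ray(s,*S(167,443))]);print('ball',b,atz(t,*T(640,213),.021),atz(s,*S(167,443),.021))
a1=atz(t,*T(648,232),.029);a2=atz(t,*T(673,292),.029);h=atz(t,*T(685,309),.042);print('shank',a1,a2,np.degrees(np.arctan2(*(a1-a2)[1::-1])),'head',h,np.degrees(np.arctan2(*(b-h)[1::-1])))
print('col',atz(t,*T(467,342),.15),'off',atz(t,*T(607,320),.05),'ros',atz(t,*T(740,213),.025))
print('offc',[atz(t,*T(*p),.05)[:2] for p in((568,318),(622,285),(647,328),(593,358))])
Rt=R.from_rotvec(o['tool_rot']).as_matrix();print(Rt, ); M=np.array(load('top0.png')[0].get('mount',0))
E
```

```text
[ 0.6274  0.229  -0.2084]
[[ 0.6457 -1.1369]
 [-0.6234 -1.6131]
 [-0.5776 -2.047 ]
 [ 0.2943 -1.9907]
 [ 0.3485 -0.3451]
 [-1.4815 -2.9418]
 [ 1.6563 -2.6544]
 [-1.9257 -0.0889]
 [ 0.7917  0.247 ]
 [-0.8314 -0.7896]
 [-0.8022 -1.2871]
 [-0.1135 -1.0625]
 [-0.6754 -0.8852]
 [ 0.1926  0.2709]
 [-1.3283 -4.0288]
 [-3.9471 -2.7036]
 [ 1.3967 -0.8366]
 [-1.532   0.2739]]
post [0.5176 0.1575 0.087 ] bay1 [0.5344 0.2487 0.04  ] bay0 [0.6077 0.1361 0.04  ] pad0 meas [0.6062 0.1367 0.04  ]
ball [ 0.6101 -0.2457  0.0169] [ 0.6083 -0.2466  0.021 ] [ 0.613  -0.2463  0.021 ]
shank [ 0.5862 -0.2543  0.029 ] [ 0.5202 -0.2806  0.029 ] 21.73684205744984 head [ 0.5007 -0.2919  0.042 ] 22.915052385443378
col [ 0.4625 -0.0629  0.15  ] off [ 0.4891 -0.2072  0.05  ] ros [ 0.6071 -0.3564  0.025 ]
offc [array([ 0.4915, -0.1655]), array([ 0.5265, -0.2237]), array([ 0.4801, -0.2499]), array([ 0.4485, -0.1918])]
[[ 0.925   0.38   -0.0006]
 [ 0.38   -0.925   0.002 ]
 [ 0.0002 -0.002  -1.    ]]
```

Stand centre is at (0.627, 0.229) with yaw -12°. The ball is at (0.610, -0.246), and the chisel axis (22°) already lines up with the tool. I'll go to the push post first.

Request:
servo_tool([
  [[0, 3.2, -3.3, 0, 4.5], [0, 6.4, -6.6, 0, 9], [0, 9.6, -9.9, 0, 13.5], [0, 12.8, -13.1, 0, 18], [0, 16, -16.4, 0, 22.3]],
], newtons=40)

```text
t: 0.6
tool_pos: [0.3233, -0.3637, 0.2497]
tool_rot: [-3.141, 0.005, 0.0]
contact_force: [0.7, 0.9, 0.7]
opening: 0.0126
grip_force: 0.0
```

Request:
servo_tool([
  [[0, 1.9, -4.5, 0, 0], [0, 3.8, -9, 0, 0], [0, 5.7, -13.5, 0, 0], [0, 7.6, -18, 0, 0], [0, 9.5, -22.5, 0, 0]],
])

```text
t: 1.1
tool_pos: [0.4181, -0.1385, 0.25]
tool_rot: [3.142, 0.0, 0.0]
contact_force: [0.6, -0.1, 0.1]
opening: 0.0002
grip_force: 0.0
```

Request:
servo_tool([
  [[0, 1.9, -4.5, 0, 0], [0, 3.8, -9, 0, 0], [0, 5.7, -13.5, 0, 0], [0, 7.6, -18, 0, 0], [0, 9, -23, 0, 0]],
])

```text
t: 1.6
tool_pos: [0.5078, 0.0896, 0.2499]
tool_rot: [3.141, 0.001, -0.0]
contact_force: [1.1, -1.0, 0.7]
opening: -0.0001
grip_force: 0.0
```

Request:
servo_tool([
  [[0, 0, 0, 4, 0], [0, 0, 0, 8, 0], [0, 0, 0, 12, 0], [0, 0, 0, 14, 0], [0, 0, 0, 14, 0]],
])

```text
t: 2.1
tool_pos: [0.504, 0.0877, 0.1057]
tool_rot: [3.141, 0.001, -0.014]
contact_force: [-1.2, -0.6, -0.3]
opening: 0.0001
grip_force: 0.0
```

Request:
servo_tool([
  [[0, 0.2, -2, 0, 0], [0, 0.3, -3.5, 0, 0], [0, 0.2, -4.8, 0, 0], [0, 0, -6, 0, 0], [0, -0.3, -7.2, 0, 0]],
])

```text
t: 2.6
tool_pos: [0.5044, 0.1585, 0.1131]
tool_rot: [3.136, 0.003, -0.002]
contact_force: [-8.4, -10.3, 12.4]
opening: -0.0
grip_force: 8.4
```

Request:
servo_tool([
  [[0, -0.2, -1.2, 0, 0], [0, -0.4, -2.4, 0, 0], [0, -0.4, -3.6, 0, 0], [0, -0.4, -4.8, 0, 0], [0, -0.4, -6, 0, 0]],
])

```text
t: 3.1
tool_pos: [0.501, 0.2199, 0.1138]
tool_rot: [3.14, 0.002, 0.002]
contact_force: [-4.0, -5.0, 11.0]
opening: -0.0002
grip_force: 5.8
```

Request:
servo_tool([
  [[0, 0.1, -1.2, 0, 0], [0, 0.2, -2.4, 0, 0], [0, 0.3, -3.4, 0, 0], [0, 0.3, -3.4, 0, 0], [0, 0.3, -3.4, 0, 0]],
])

```text
t: 3.6
tool_pos: [0.5028, 0.2538, 0.11]
tool_rot: [3.141, 0.002, -0.001]
contact_force: [-0.8, 0.4, -0.4]
opening: 0.0002
grip_force: 0.0
```

```bash
python3 - <<'E'
from h import *
snap('top','t1.png'); print(ctrl.get_obs()['contact_force'])
a=cv2.imread('pics/t1.png')[80:270,60:400]; cv2.imwrite('pics/t1b.png',cv2.resize(a,None,fx=2.3,fy=2.3,interpolation=cv2.INTER_CUBIC))
E
```

```text
[-0.22754918  0.2661836  -0.84261432]
```

View pics/t1b.png

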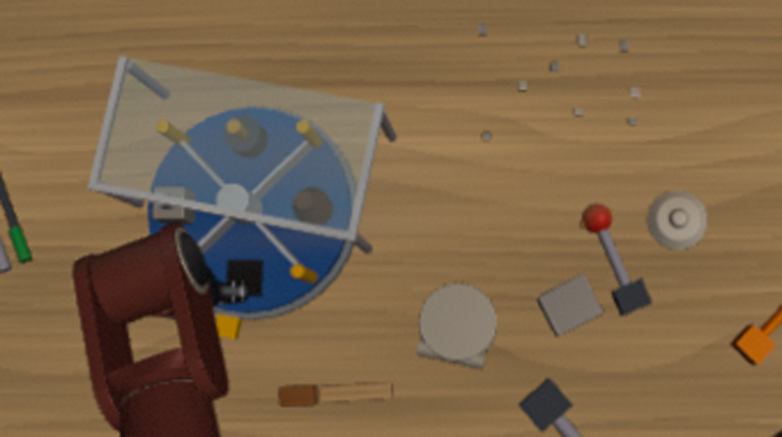

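The rotor is round: the black pad is at (244,278) by the yellow block and the finger is no longer touching the post. I lift off and head back to the chisel.

Request:
servo_tool([
  [[0, 0, 0.5, -4, 0], [0, 0, 0.5, -8, 0], [0, 0, 0.5, -12, 0], [0, 0, 0.5, -15, 0], [0, 0, 0.5, -15, 0]],
])

```text
t: 4.15
tool_pos: [0.5055, 0.2489, 0.2664]
tool_rot: [-3.139, 0.0, -0.014]
contact_force: [0.4, 0.7, 0.3]
opening: -0.0
grip_force: 0.0
```

Request:
servo_tool([
  [[6.8, 1, 4.5, 0, 0], [6.8, 2, 9, 0, 0], [6.8, 3, 13.5, 0, 0], [6.8, 4, 18, 0, 0], [6.8, 5, 22.5, 0, 0]],
])

```text
t: 4.65
tool_pos: [0.5526, 0.0216, 0.2586]
tool_rot: [-3.141, -0.0, 0.004]
contact_force: [0.7, 1.2, -0.3]
opening: 0.0679
grip_force: 0.0
```

Request:
servo_tool([
  [[6.8, 1, 4.5, 0, -4.5], [6.8, 2, 9, 0, -9], [6.8, 3, 13.5, 0, -13.5], [6.8, 4, 18, 0, -18], [6.8, 5, 22.5, 0, -22.3]],
])

```text
t: 5.15
tool_pos: [0.6027, -0.2033, 0.2584]
tool_rot: [-3.08, -0.612, 0.003]
contact_force: [0.3, 1.1, 1.4]
opening: 0.068
grip_force: 0.0
```

Request:
servo_tool([
  [[6.8, 0, 0, 3, 0], [6.8, 0, 0, 6, 0], [6.8, 0, 0, 8, 0], [6.8, 0, 0, 8, 0], [6.8, 0, 0, 8, 0]],
])

```text
t: 5.65
tool_pos: [0.6028, -0.2012, 0.1793]
tool_rot: [-3.081, -0.608, 0.003]
contact_force: [0.7, -0.1, 0.4]
opening: 0.0681
grip_force: 0.0
```

```bash
python3 - <<'E'
from h import *
np.set_printoptions(precision=4,suppress=True)
t,_=load('t1.png'); print('pad',atz(t,60+244/2.3,80+278/2.3,.04))
d,o=snap('wrist','w1.png'); print(o['tool_pos'],o['tool_rot'],d['mount'],d['fx'])
cv2.imwrite('pics/w1b.png',cv2.resize(d['img'][:,:,::-1],(784,588),interpolation=cv2.INTER_CUBIC))
E
```

```text
pad [0.5286 0.2332 0.04  ]
[ 0.6028 -0.2012  0.1793] [-3.081  -0.6076  0.0029] [[-0.0006 -0.9544 -0.2984  0.0761]
 [ 1.     -0.0006 -0.0003  0.    ]
 [ 0.0001 -0.2984  0.9544 -0.124 ]
 [ 0.      0.      0.      1.    ]] 289.09164135259186
```

View pics/w1b.png

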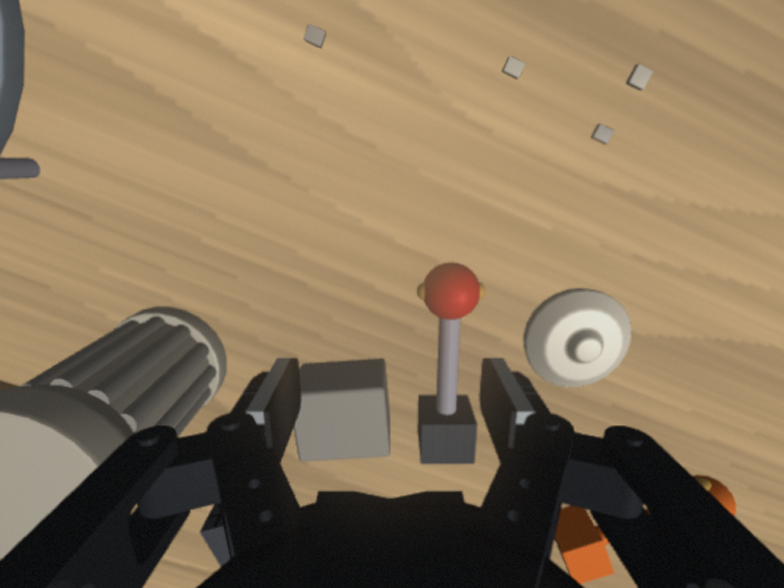

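The wrist view shows the ball at (452,291), pin ends at (421,292) and (483,292), and the head at (446,430). The pin is parallel to the finger line.

```bash
python3 - <<'E'
from h import *
np.set_printoptions(precision=4,suppress=True)
d,o=load('w1.png'); p=lambda u,v,z:atz(d,u/1.4,v/1.4,z,o)
b=p(451.7,291,.021); a,c=p(421,292,.021),p(483,292,.021); hd=p(446,448,.042-.01)
Rt=R.from_rotvec(o['tool_rot']).as_matrix()
print(b,a,c,np.linalg.norm(a-c),p(446,400,.042),p(445,463,.042))
for q in(b,a,c,p(449,330,.029),p(447,405,.029),hd): print('tool cm',Rt.T@(q-o['tool_pos'])*100)
E
```

```text
[ 0.6098 -0.2471  0.021 ] [ 0.6006 -0.2266  0.021 ] [ 0.6178 -0.2685  0.021 ] 0.0453191692576092 [ 0.5364 -0.2732  0.042 ] [ 0.4847 -0.2962  0.042 ]
tool cm [-1.0717  4.5287 15.8224]
tool cm [-1.1479  2.2893 15.8262]
tool cm [-1.1483  6.8212 15.8188]
tool cm [-3.8112  4.339  15.0269]
tool cm [-10.1225   4.4628  15.0365]
tool cm [-13.8978   4.5064  14.7423]
```

Request:
servo_tool([
  [[6.8, -1.1, 4.5, 0, 0], [6.8, -1.1, 4.5, 0, 0], [6.8, -1.1, 4.5, 4, 0], [6.8, -1.1, 4.5, 7, 0], [6.8, -1.1, 4.5, 9, 0]],
])

```text
t: 6.2
tool_pos: [0.6103, -0.2467, 0.0895]
tool_rot: [-3.082, -0.608, 0.0]
contact_force: [0.2, -0.1, -0.0]
opening: 0.0683
grip_force: 0.0
```

Request:
servo_tool([
  [[6.8, 0, 0, 2, 0], [6.8, 0, 0, 4, 0], [6.8, 0, 0, 5.5, 0], [6.8, 0, 0, 6.6, 0], [6.8, 0, 0, 6.6, 0]],
])

```text
t: 6.7
tool_pos: [0.6098, -0.2466, 0.0231]
tool_rot: [-3.081, -0.608, 0.003]
contact_force: [-1.6, -0.0, -0.4]
opening: 0.068
grip_force: 0.0
```

Request:
servo_tool([
  [[5.8, 0, 0, 0, 0], [5, 0, 0, 0, 0], [4, 0, 0, 0, 0], [4, 0, 0, 0, 0], [4, 0, 0, 0, 0]],
], newtons=110)

```text
t: 7.2
tool_pos: [0.6118, -0.2478, 0.0269]
tool_rot: [3.081, 0.607, 0.004]
contact_force: [-2.0, 0.8, 5.0]
opening: 0.0439
grip_force: 111.0
```

Opening is 44 mm at 111 N. With pad compliance of about 2 N per 0.1 mm, that means it's on the 50 mm pin. Lifting.

Request:
servo_tool([
  [[4, 0, 0, -1, 0], [4, 0, 0, -3, 0], [4, 0, 0, -6, 0], [4, 0, 0, -9, 0], [4, 0, 0, -12, 0]],
])

```text
t: 7.7
tool_pos: [0.6096, -0.2463, 0.1441]
tool_rot: [-3.08, -0.608, 0.002]
contact_force: [0.7, 1.1, -6.8]
opening: 0.0441
grip_force: 112.6
```

Request:
servo_tool([
  [[4, 0, 0, -3, 0], [4, 0, 0, -6, 0], [4, 0, 0, -9, 0], [4, 0, 0, -11, 0], [4, 0, 0, -11, 0]],
])

```text
t: 8.2
tool_pos: [0.6116, -0.2476, 0.2583]
tool_rot: [3.078, 0.608, 0.008]
contact_force: [0.7, -0.6, -4.5]
opening: 0.0436
grip_force: 112.6
```

```bash
python3 - <<'E'
from h import *
d,o=snap('wrist','w2.png'); print(o['tool_pos'],o['contact_force'],o['wrist_torque'],o['opening'],o['grip_force'])
s,_=snap('scene','s2.png')
a=np.hstack([d['img'],s['img']])[:,:,::-1]
cv2.imwrite('pics/w2b.png',cv2.resize(a,(800,300),interpolation=cv2.INTER_AREA))
E
```

```text
[ 0.61161563 -0.24764266  0.25830326] [ 0.71131612 -0.6460077  -4.45301656] [ 0.02036647 -0.25630882 -0.00774277] 0.04356904254034314 112.6137113571167
```

View pics/w2b.png

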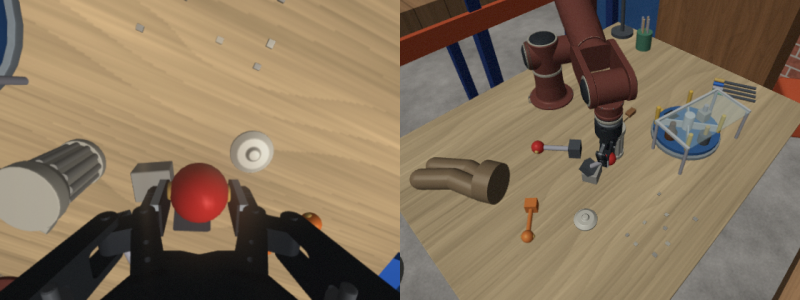

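The chisel is held between the pads by its pin, with the head drooping aslant. I'll ease the grip stepwise.

Request:
servo_tool([
  [[4, 0, 0, 0, 0], [4, 0, 0, 0, 0], [4, 0, 0, 0, 0], [4, 0, 0, 0, 0], [4, 0, 0, 0, 0]],
], newtons=50)

```text
t: 8.8
tool_pos: [0.6104, -0.2471, 0.254]
tool_rot: [-3.082, -0.608, 0.001]
contact_force: [0.7, 0.2, -6.8]
opening: 0.044
grip_force: 112.6
```

Request:
servo_tool([
  [[4, 0, 0, 0, 0], [4, 0, 0, 0, 0], [4, 0, 0, 0, 0], [4, 0, 0, 0, 0], [4, 0, 0, 0, 0]],
], newtons=25)

```text
t: 9.3
tool_pos: [0.6105, -0.2471, 0.2543]
tool_rot: [3.082, 0.608, 0.0]
contact_force: [-0.5, 0.9, -5.7]
opening: 0.0439
grip_force: 112.6
```

```bash
python3 - <<'E'
from h import *
o=ctrl.get_obs(); print(o['wrist_torque'],o['contact_force'],o['tool_pos'])
E
```

```text
[ 0.08878207 -0.30410294 -0.00840994] [-0.45298599  0.92821397 -5.71907587] [ 0.61049446 -0.24711796  0.25434444]
```

Lowering the force limit doesn't back the fingers off, so I'll ease by opening instead.

Request:
servo_tool([
  [[4.5, 0, 0, 0, 0], [4.55, 0, 0, 0, 0], [4.6, 0, 0, 0, 0], [4.65, 0, 0, 0, 0], [4.65, 0, 0, 0, 0]],
], newtons=110)

```text
t: 9.8
tool_pos: [0.6113, -0.2474, 0.2563]
tool_rot: [3.08, 0.608, 0.004]
contact_force: [0.3, -0.2, 0.2]
opening: 0.0468
grip_force: 0.0
```

```bash
python3 - <<'E'
from h import *
d,o=snap('wrist','w3.png'); print(o['tool_pos'],o['contact_force'],o['wrist_torque'],o['opening'],o['grip_force'])
s,_=snap('scene','s3.png'); t,_=snap('top','t3.png')
a=np.hstack([d['img'][100:],s['img'][100:]])[:,:,::-1]
b=cv2.resize(t['img'][130:270,250:450][:,:,::-1],(560,320)); b=np.hstack([b,cv2.resize(s['img'][140:340,200:460][:,:,::-1],(560,320))])
cv2.imwrite('pics/w3b.png',cv2.resize(np.vstack([a,b]),(800,457),interpolation=cv2.INTER_AREA))
E
```

```text
[ 0.61126415 -0.24743706  0.2563128 ] [ 0.25841297 -0.21428682  0.15038864] [ 0.01443019 -0.04021369  0.02117146] 0.046848562939931275 0.0
```

View pics/w3b.png

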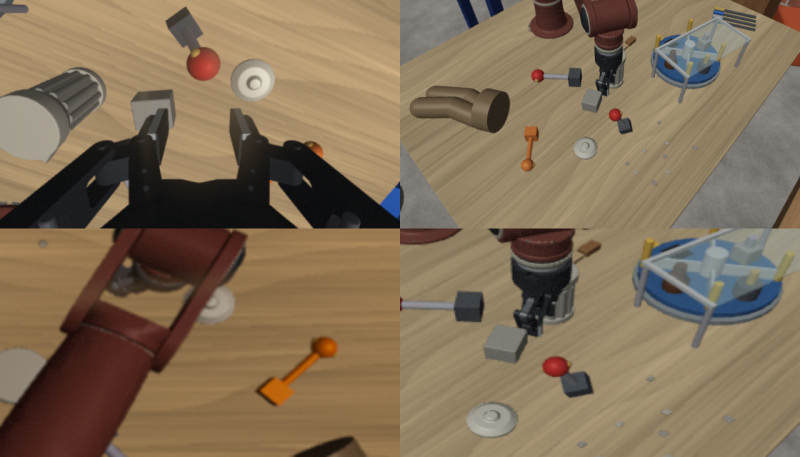

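The chisel has dropped and is now on the bench near the rosette. I'll let it settle and find it again.

Request:
servo_tool([
  [[6.8, -3, -6, 0, 0], [6.8, -6, -6, 0, 0], [6.8, -9, -6, 0, 0], [6.8, -9, -6, 0, 0], [6.8, -9, -6, 0, 0]],
])

```text
t: 10.45
tool_pos: [0.5046, -0.2261, 0.2554]
tool_rot: [3.081, 0.607, 0.003]
contact_force: [0.4, 0.1, 0.3]
opening: 0.0679
grip_force: 0.0
```

Request:
servo_tool([
  [[6.8, 0, 0, 0, 0], [6.8, 0, 0, 0, 0], [6.8, 0, 0, 0, 0], [6.8, 0, 0, 0, 0], [6.8, 0, 0, 0, 0]],
])

```text
t: 10.95
tool_pos: [0.5047, -0.2257, 0.2542]
tool_rot: [-3.082, -0.609, 0.0]
contact_force: [0.5, 0.2, -0.1]
opening: 0.0682
grip_force: 0.0
```

```bash
python3 - <<'E'
from h import *
d,o=snap('wrist','w4.png'); print(o['tool_pos'],o['contact_force'])
s,_=snap('scene','s4.png'); s0,_=load('scene0.png')
a=cv2.resize(d['img'][:,:,::-1],(800,600))[:330]
b=s['img'][160:340,180:420][:,:,::-1]; b0=s0['img'][160:340,180:420][:,:,::-1]
b=np.hstack([cv2.resize(b0,(400,270),interpolation=cv2.INTER_CUBIC),cv2.resize(b,(400,270),interpolation=cv2.INTER_CUBIC)])
cv2.imwrite('pics/w4b.png',np.vstack([a,b[:,:]]))
E
```

```text
[ 0.5046599  -0.22569758  0.25418356] [ 0.49815655  0.16743052 -0.09507304]
```

View pics/w4b.png

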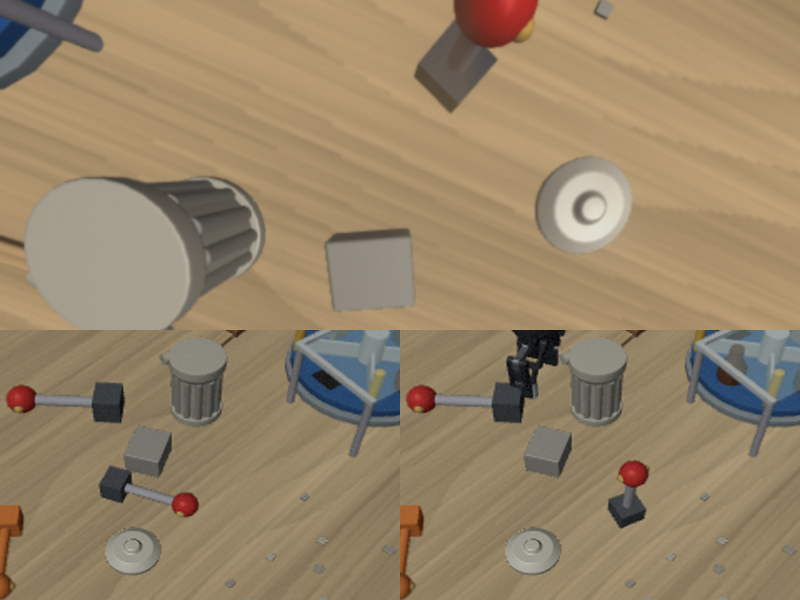

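By luck the chisel is now standing upright on its head, ball up at (633,474) in the scene crop, with offcut, rosette and column unmoved. I can pick it up plumb. Next I locate it by colour.

```bash
cat >> h.py <<'E'
def red(img,box=None):
    h=cv2.cvtColor(img,cv2.COLOR_RGB2HSV).astype(int); m=((h[...,0]<6)|(h[...,0]>174))&(h[...,1]>150)&(h[...,2]>70)
    n,l,s,c=cv2.connectedComponentsWithStats(m.astype(np.uint8)); return [(s[i].tolist(),c[i].round(1).tolist()) for i in range(1,n) if s[i][4]>40]
E
python3 - <<'E'
from h import *
np.set_printoptions(precision=4,suppress=True)
d,o=load('s4.png'); print(red(d['img'])); print(red(load('w4.png')[0]['img']))
print(atz(d,319.8,256,.135))
print('headtopish',atz(d,180+(627-400)/1.667,160+(509-330)/1.5,.018))
w,ow=load('w4.png'); P=lambda u,v,z:atz(w,u*.7,v*.7,z,ow)
print('head corners',P(415,71,.036),P(452,112,0.0),P(496,60,.036))
print('rosette',P(592,205,.03),'pinend',P(525,33,.135))
E
```

```text
[([184, 197, 17, 18, 216], [192.2, 204.7]), ([311, 247, 18, 18, 223], [319.8, 255.5])]
[([326, 0, 50, 33, 1185], [349.2, 12.9]), ([222, 337, 32, 22, 285], [239.8, 346.2])]
[ 0.6727 -0.2113  0.135 ]
headtopish [ 0.6659 -0.2072  0.018 ]
head corners [ 0.6453 -0.1819  0.036 ] [ 0.6359 -0.2214  0.    ] [ 0.675  -0.2344  0.036 ]
rosette [ 0.6109 -0.3562  0.03  ] pinend [ 0.6631 -0.2319  0.135 ]
```

Request:
servo_tool([
  [[6.8, 2, 0.6, -5, 0], [6.8, 6, 1.7, -5, 0], [6.8, 10, 2.9, -5, 0], [6.8, 14, 4, -5, 0], [6.8, 17.4, 5, -5, 0]],
])

```text
t: 11.55
tool_pos: [0.6862, -0.2055, 0.3041]
tool_rot: [-3.082, -0.609, -0.0]
contact_force: [-0.6, 1.2, -0.4]
opening: 0.068
grip_force: 0.0
```

Request:
servo_tool([
  [[6.8, 0, 0, 0, 0], [6.8, 0, 0, 0, 0]],
])

```text
t: 11.75
tool_pos: [0.6846, -0.2057, 0.3032]
tool_rot: [-3.081, -0.609, 0.003]
contact_force: [-0.6, 0.5, 1.3]
opening: 0.0683
grip_force: 0.0
```

```bash
python3 - <<'E'
from h import *
d,o=snap('wrist','w5.png'); print(o['tool_pos'],red(d['img']))
t,_=snap('top','t5.png')
a=cv2.resize(d['img'][60:330,160:440][:,:,::-1],(560,540),interpolation=cv2.INTER_CUBIC)
b=cv2.resize(t['img'][140:248,110:212][:,:,::-1],(240,254)); z=np.zeros((540,240,3),np.uint8); z[:254]=b
cv2.imwrite('pics/w5b.png',np.hstack([a,z]))
E
```

```text
[ 0.68457621 -0.20571683  0.30322266] [([253, 201, 37, 35, 945], [271.6, 218.6])]
```

View pics/w5b.png

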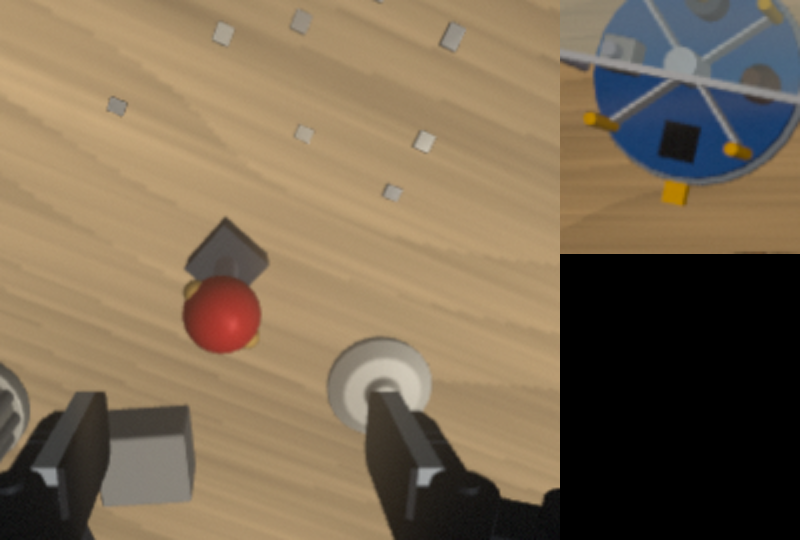

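Pin ends show at (191,292) and (253,340), so the tool must turn about 40°. The bay pad is at (680,142), opposite the yellow block.

```bash
python3 - <<'E'
from h import *
np.set_printoptions(precision=4,suppress=True)
w,o=load('w5.png'); Rt=R.from_rotvec(o['tool_rot']).as_matrix()
f=lambda u,v,z:atz(w,160+u/2,60+v/2,z,o)
b=f(222,314.5,.135); a=f(191,292,.135); c=f(253,340,.135)
T=lambda p:Rt.T@(p-o['tool_pos'])*100
print('ball',b,T(b),'ends',T(a),T(c),'L',np.linalg.norm(a-c)); e=T(c)-T(a); print('turn about tool z',np.degrees(np.arctan2(-e[0],e[1])))
k=[f(227,218,.036),f(187,265,.036),f(268,262,.036)]; print('head corners',k,'mid',(k[1]+k[2])/2)
for p,q in((0,1),(0,2)): e=T(k[p])-T(k[q]); print(np.degrees(np.arctan2(-e[0],e[1])))
s,_=load('s4.png'); print('tri',tri([ray(s,319.8,255.5),ray(w,271,217.3,o)]), o['q'])
t,_=load('t5.png'); print('pad',atz(t,161,200.4,.04))
# pad by dark blob
g=t['img'].max(2); m=np.zeros_like(g); m[180:225,140:185]=(g[180:225,140:185]<45)
n,l,st,ce=cv2.connectedComponentsWithStats(m); print([(st[i],ce[i],atz(t,*ce[i],.04)) for i in range(1,n) if st[i][4]>30])
E
```

```text
ball [ 0.6588 -0.2076  0.135 ] [-2.4275 -0.7833 16.8269] ends [-1.1713 -2.4095 16.8268] [-3.8892  0.8846 16.8272] L 0.0427068647356048
turn about tool z 39.52597586563303
head corners [array([ 0.6918, -0.1953,  0.036 ]), array([ 0.6507, -0.1819,  0.036 ]), array([ 0.6742, -0.2332,  0.036 ])] mid [ 0.6624 -0.2076  0.036 ]
-49.53334220613239
-132.6609509674017
tri [ 0.6636 -0.2073  0.1307] [-0.3958  0.2379  1.3214 -0.0003  1.5842  0.7846]
pad [0.5303 0.2495 0.04  ]
[(array([152, 192,  17,  17, 215], dtype=int32), array([160.3581, 199.8977]), array([0.5318, 0.2516, 0.04  ]))]
```

Request:
servo_tool([
  [[6.8, -2.3, -0.8, 0, 8], [6.8, -2.3, -0.8, 0, 16], [6.8, -2.3, -0.8, 0, 24], [6.8, -2.3, -0.8, 0, 32], [6.8, -2.3, -0.8, 0, 40]],
])

```text
t: 12.35
tool_pos: [0.6589, -0.2077, 0.3054]
tool_rot: [3.102, -0.493, 0.002]
contact_force: [-0.2, -0.9, 0.4]
opening: 0.0677
grip_force: 0.0
```

Request:
servo_tool([
  [[6.8, 0, 0, 1.5, 0], [6.8, 0, 0, 4, 0], [6.8, 0, 0, 6, 0], [6.8, 0, 0, 7, 0], [6.8, 0, 0, 7, 0]],
])

```text
t: 12.85
tool_pos: [0.6585, -0.2069, 0.2315]
tool_rot: [-3.104, 0.48, 0.007]
contact_force: [0.1, 1.0, -0.4]
opening: 0.0681
grip_force: 0.0
```

```bash
python3 - <<'E'
from h import *
np.set_printoptions(precision=4,suppress=True)
w,o=snap('wrist','w6.png'); Rt=R.from_rotvec(o['tool_rot']).as_matrix(); print(o['tool_pos'],o['tool_rot'],red(w['img']))
h=cv2.cvtColor(w['img'],cv2.COLOR_RGB2HSV).astype(int)
T=lambda p:Rt.T@(p-o['tool_pos'])*100
(x,y,W,H,A),c=red(w['img'])[0]
print('ball',T(atz(w,x+W/2-.5,y+H/2-.5,.135,o)),atz(w,x+W/2-.5,y+H/2-.5,.135,o))
m=((h[...,0]>9)&(h[...,0]<28)&(h[...,1]>150)).astype(np.uint8); M=np.zeros_like(m); M[y-10:y+H+10,x-25:x+W+25]=m[y-10:y+H+10,x-25:x+W+25]
n,l,s,ce=cv2.connectedComponentsWithStats(M)
for i in range(1,n):
    if s[i][4]>8: print(s[i],ce[i],T(atz(w,*ce[i],.135,o)))
E
```

```text
[ 0.6585 -0.2069  0.2315] [-3.1035  0.4804  0.0066] [([256, 191, 47, 50, 1797], [279.1, 215.8])]
ball [0.1905 0.066  9.6509] [ 0.6597 -0.208   0.135 ]
[303 210   1  11  11] [303. 215.] [0.2323 1.9964 9.6499]
```

Request:
servo_tool([
  [[6.8, 0.2, 0.1, 3, 0], [6.8, 0.2, 0.1, 6, 0], [6.8, 0.2, 0.1, 8.5, 0], [6.8, 0.2, 0.1, 10.2, 0], [6.8, 0.2, 0.1, 10.2, 0]],
])

```text
t: 13.4
tool_pos: [0.6605, -0.2084, 0.13]
tool_rot: [-3.103, 0.482, 0.006]
contact_force: [-1.2, 0.5, -0.5]
opening: 0.0682
grip_force: 0.0
```

Request:
servo_tool([
  [[5.8, 0, 0, 0, 0], [5.2, 0, 0, 0, 0], [4.8, 0, 0, 0, 0], [4, 0, 0, 0, 0], [4, 0, 0, 0, 0]],
])

```text
t: 13.9
tool_pos: [0.6633, -0.2093, 0.136]
tool_rot: [3.103, -0.482, 0.008]
contact_force: [-0.1, 1.1, 6.7]
opening: 0.0442
grip_force: 110.8
```

Request:
servo_tool([
  [[4, 0, 0, -0.5, 0], [4, 0, 0, -2, 0], [4, 0, 0, -4, 0], [4, 0, 0, -6, 0], [4, 0, 0, -8, 0]],
])

```text
t: 14.4
tool_pos: [0.6609, -0.2086, 0.2122]
tool_rot: [-3.104, 0.482, 0.003]
contact_force: [0.7, -0.2, -7.1]
opening: 0.0444
grip_force: 112.8
```

Request:
servo_tool([
  [[4, 0, 0, -2, 0], [4, 0, 0, -4, 0], [4, 0, 0, -5, 0], [4, 0, 0, -5, 0], [4, 0, 0, -5, 0]],
])

```text
t: 14.9
tool_pos: [0.6612, -0.2087, 0.2612]
tool_rot: [-3.104, 0.482, 0.003]
contact_force: [-0.5, 0.1, -7.2]
opening: 0.0442
grip_force: 112.9
```

Request:
servo_tool([
  [[4, 0, 0, 0, 0], [4, 0, 0, 0, 0], [4, 0, 0, 0, 0], [4, 0, 0, 0, 0], [4, 0, 0, 0, 0]],
])

```text
t: 15.4
tool_pos: [0.6617, -0.2088, 0.2621]
tool_rot: [-3.104, 0.482, 0.0]
contact_force: [0.3, -1.0, -5.4]
opening: 0.0446
grip_force: 112.9
```

```bash
python3 - <<'E'
from h import *
np.set_printoptions(precision=4,suppress=True)
w,o=snap('wrist','w7.png'); s,_=snap('scene','s7.png'); print(o['tool_pos'],o['q'],o['contact_force'],o['wrist_torque'])
Rt=R.from_rotvec(o['tool_rot']).as_matrix()
print(red(w['img']),red(s['img']))
for r in red(s['img']):
    x,y,W,H,A=r[0]; print(atz(s,x+W/2-.5,y+H/2-.5,.27))
(x,y,W,H,A),_=red(w['img'])[0]; a,b=ray(w,x+W/2-.5,y+H/2-.5,o); print('wrist ball tool dir',Rt.T@b, Rt.T@(a-o['tool_pos']))
# dark head blob in scene near projected foot
for dz in(0,-.068,-.135): print(proj(s,np.array(o['tool_pos'])+[0,0,dz]))
E
```

```text
[ 0.6617 -0.2088  0.2621] [-0.4128  0.2054  1.4265  0.      1.5099  1.4663] [ 0.3076 -0.9663 -5.4416] [-0.0272 -0.0135 -0.03  ]
[([238, 246, 82, 87, 5677], [278.6, 289.1]), ([389, 391, 19, 20, 111], [398.0, 400.5])] [([184, 197, 17, 18, 219], [192.3, 204.9]), ([315, 210, 15, 19, 207], [322.0, 219.5])]
[ 0.4392 -0.3766  0.27  ]
[ 0.6692 -0.2121  0.27  ]
wrist ball tool dir [-0.5624 -0.      0.8718] [ 0.0762  0.0002 -0.124 ]
[320.0807 218.5888]
[318.3157 237.6975]
[316.7499 254.6049]
```

Firmly held and plumb (almost no wrist moment). It weighs about 0.6 kg, its foot is 0.13 m up, and it has been steady for over 0.5 s. I raise it over the hood height and carry it to the bay.

Request:
servo_tool([
  [[4, 0, 0, -1, 0], [4, 0, 0, -3, 0], [4, 0, 0, -5, 0], [4, 0, 0, -7, 0], [4, 0, 0, -8, 0]],
])

```text
t: 16.0
tool_pos: [0.6624, -0.2091, 0.3462]
tool_rot: [3.103, -0.482, 0.007]
contact_force: [0.2, -0.5, -6.5]
opening: 0.044
grip_force: 113.0
```

Request:
servo_tool([
  [[4, -0.6, -0.8, 0, 0], [4, -1.6, -2.5, 0, 0], [4, -3.3, -5, 0, 0], [4, -5, -7.5, 0, 0], [4, -6.6, -10, 0, 0]],
])

```text
t: 16.5
tool_pos: [0.6275, -0.0907, 0.34]
tool_rot: [-3.103, 0.481, 0.006]
contact_force: [1.0, 0.5, -6.2]
opening: 0.0444
grip_force: 113.1
```

Request:
servo_tool([
  [[4, -1.6, -2.5, 0, 0], [4, -3.3, -5, 0, 0], [4, -4.9, -7.5, 0, 0], [4, -6.6, -10, 0, 0], [4, -8.2, -12.5, 0, 0]],
])

```text
t: 17.0
tool_pos: [0.5868, 0.0532, 0.3403]
tool_rot: [-3.104, 0.481, 0.006]
contact_force: [0.1, -0.4, -6.2]
opening: 0.0439
grip_force: 113.1
```

Request:
servo_tool([
  [[4, -1.6, -2.5, 0, 0], [4, -3.3, -5, 0, 0], [4, -4.9, -7.5, 0, 0], [4, -6.6, -10, 0, 0], [4, -8.2, -12.5, 0, 0]],
])

```text
t: 17.5
tool_pos: [0.5462, 0.1967, 0.3403]
tool_rot: [3.104, -0.48, -0.006]
contact_force: [0.3, 0.3, -5.7]
opening: 0.0442
grip_force: 113.1
```

Request:
servo_tool([
  [[4, -1.3, -2, 0, 0], [4, -2.3, -3.5, 0, 0], [4, -3, -4.5, 0, 0], [4, -3.2, -4.8, 0, -3], [4, -3.2, -4.8, 0, -6]],
])

```text
t: 18.0
tool_pos: [0.5313, 0.251, 0.341]
tool_rot: [3.125, -0.313, -0.003]
contact_force: [0.5, 0.4, -6.2]
opening: 0.0441
grip_force: 113.1
```

Request:
servo_tool([
  [[4, 0, 0, 0, 0], [4, 0, 0, 0, 0], [4, 0, 0, 0, 0]],
])

```text
t: 18.3
tool_pos: [0.5325, 0.2498, 0.3419]
tool_rot: [3.125, -0.321, -0.001]
contact_force: [0.5, 0.4, -6.5]
opening: 0.0439
grip_force: 113.1
```

```bash
python3 - <<'E'
from h import *
np.set_printoptions(precision=4,suppress=True)
w,o=snap('wrist','w8.png'); s,_=snap('scene','s8.png'); t,_=snap('top','t8.png'); print(o['tool_pos'],o['tool_rot'],o['contact_force'],o['wrist_torque'],o['opening'],o['grip_force'])
print(red(w['img']),red(s['img']),red(t['img']))
for n,d in(('s',s),('t',t)): print(n,[proj(d,np.array(o['tool_pos'])+[0,0,dz]) for dz in(.005,-.065,-.13)])
Rt=R.from_rotvec(o['tool_rot']).as_matrix(); print('needed tool cm',Rt.T@(np.array([.532,.250,o['tool_pos'][2]])-o['tool_pos'])*100)
E
```

```text
[0.5325 0.2498 0.3419] [ 3.1249 -0.3207 -0.0011] [ 0.4712  0.4166 -6.5074] [ 0.0048 -0.0023 -0.0126] 0.04393736974082153 113.13457131385803
[([238, 246, 82, 87, 5676], [278.6, 289.1])] [([395, 69, 10, 15, 110], [399.4, 76.3]), ([184, 197, 17, 17, 211], [192.1, 204.7])] [([52, 156, 70, 85, 1222], [88.4, 188.3]), ([43, 173, 32, 80, 474], [56.8, 213.6]), ([76, 227, 29, 19, 176], [91.6, 235.1]), ([91, 242, 73, 178, 3781], [122.5, 325.8]), ([323, 286, 15, 16, 189], [329.6, 293.6]), ([220, 337, 44, 14, 229], [242.8, 342.6]), ([269, 371, 7, 15, 43], [272.2, 377.6]), ([185, 403, 26, 17, 267], [197.1, 413.1])]
s [array([396.9944,  74.6875]), array([392.1603,  97.0768]), array([388.0214, 116.1828])]
t [array([126.6702, 188.8568]), array([136.0254, 191.8213]), array([143.7854, 194.2768])]
needed tool cm [-0.0527 -0.008   0.    ]
```

Request:
servo_tool([
  [[4, 0, 0, 1.5, 0], [4, 0, 0, 4.5, 0], [4, 0, 0, 7.5, 0], [4, 0, 0, 10, 0], [4, 0, 0, 12, 0]],
])

```text
t: 18.95
tool_pos: [0.5316, 0.2494, 0.2187]
tool_rot: [3.124, -0.32, -0.005]
contact_force: [1.0, 0.4, -6.1]
opening: 0.0442
grip_force: 113.2
```

Request:
servo_tool([
  [[4, 0, 0, 1, 0], [4, 0, 0, 2, 0], [4, 0, 0, 2.8, 0], [4, 0, 0, 3.2, 0], [4, 0, 0, 3.6, 0]],
])

```text
t: 19.45
tool_pos: [0.5333, 0.2501, 0.1869]
tool_rot: [-3.125, 0.319, -0.002]
contact_force: [0.8, 0.3, -5.8]
opening: 0.044
grip_force: 113.2
```

Request:
servo_tool([
  [[4, 0, 0, 0.1, 0], [4, 0, 0, 0.2, 0], [4, 0, 0, 0.3, 0], [4, 0, 0, 0.4, 0], [4, 0, 0, 0.5, 0]],
])

```text
t: 19.95
tool_pos: [0.5329, 0.25, 0.1815]
tool_rot: [-3.125, 0.319, -0.001]
contact_force: [0.8, 0.0, -5.5]
opening: 0.0441
grip_force: 113.2
```

Request:
servo_tool([
  [[4, 0, 0, 0.1, 0], [4, 0, 0, 0.2, 0], [4, 0, 0, 0.3, 0], [4, 0, 0, 0.4, 0], [4, 0, 0, 0.5, 0]],
])

```text
t: 20.45
tool_pos: [0.5328, 0.2499, 0.1762]
tool_rot: [-3.125, 0.319, 0.0]
contact_force: [-0.1, -0.3, -6.7]
opening: 0.0444
grip_force: 113.2
```

Request:
servo_tool([
  [[4, 0, 0, 0.1, 0], [4, 0, 0, 0.2, 0], [4, 0, 0, 0.3, 0], [4, 0, 0, 0.3, 0], [4, 0, 0, 0.3, 0]],
])

```text
t: 20.95
tool_pos: [0.5341, 0.2502, 0.1761]
tool_rot: [-3.124, 0.319, -0.006]
contact_force: [-2.4, -1.3, 5.0]
opening: 0.0442
grip_force: 114.2
```

Touchdown: the force changed from -6 N to +5 N. I release gently and lift straight off.

Request:
servo_tool([
  [[4.5, 0, 0, -0.1, 0], [4.8, 0, 0, -0.1, 0], [5.2, 0, 0, -0.1, 0], [6, 0, 0, -0.1, 0], [6.8, 0, 0, -0.1, 0]],
])

```text
t: 21.45
tool_pos: [0.5329, 0.2499, 0.1742]
tool_rot: [-3.125, 0.319, -0.0]
contact_force: [0.4, -0.6, -0.6]
opening: 0.0681
grip_force: 0.0
```

Request:
servo_tool([
  [[7, 0, 0, 0, 0], [7, 0, 0, -1, 0], [7, 0, 0, -3, 0], [7, 0, 0, -6, 0], [7, 0, 0, -10, 0]],
])

```text
t: 21.95
tool_pos: [0.5318, 0.2496, 0.2739]
tool_rot: [3.124, -0.319, -0.005]
contact_force: [0.5, 0.2, 0.7]
opening: 0.0702
grip_force: 0.0
```

Request:
servo_tool([
  [[7, 0, 0, -3, 0], [7, 0, 0, -5, 0], [7, 0, 0, -5, 0], [7, 0, 0, -5, 0], [7, 0, 0, -5, 0]],
])

```text
t: 22.45
tool_pos: [0.5322, 0.2497, 0.3222]
tool_rot: [3.124, -0.319, -0.004]
contact_force: [-0.4, -0.3, -0.8]
opening: 0.0701
grip_force: 0.0
```

```bash
python3 - <<'E'
from h import *
np.set_printoptions(precision=4,suppress=True)
w,o=snap('wrist','w9.png'); s,_=snap('scene','s9.png'); print(o['tool_pos'],o['contact_force'])
def c(r): x,y,W,H,A=r[0]; return x+W/2-.5,y+H/2-.5
print(red(w['img']),red(s['img']))
print('w',[atz(w,*c(r),.175,o) for r in red(w['img'])]); print('s',[atz(s,*c(r),.175) for r in red(s['img'])])
for f in('s9','s4'):
    a=load(f+'.png')[0]['img'].astype(int); b=load('scene0.png')[0]['img'].astype(int)
    m=(abs(a-b).max(2)>40).astype(np.uint8); n,l,st,ce=cv2.connectedComponentsWithStats(m); print(f,[st[i].tolist() for i in range(1,n) if st[i][4]>40])
E
```

```text
[0.5322 0.2497 0.3222] [-0.3609 -0.2678 -0.8394]
[([258, 184, 39, 40, 1202], [277.4, 203.9])] [([380, 120, 13, 13, 131], [386.5, 125.8]), ([184, 197, 17, 17, 209], [192.0, 204.7])]
w [array([0.5292, 0.2513, 0.175 ])]
s [array([0.5319, 0.2517, 0.175 ]), array([ 0.3605, -0.3348,  0.175 ])]
s9 [[67, 0, 82, 31, 563], [208, 0, 32, 63, 893], [205, 0, 75, 116, 3719], [398, 0, 28, 9, 160], [122, 7, 34, 40, 227], [395, 17, 30, 12, 124], [378, 24, 47, 69, 1658], [0, 47, 112, 187, 9179], [170, 52, 34, 52, 522], [380, 120, 14, 28, 200], [374, 148, 17, 8, 50], [375, 170, 13, 19, 141], [239, 251, 60, 34, 631]]
s4 [[67, 0, 97, 47, 1027], [207, 0, 29, 62, 1135], [217, 0, 78, 206, 4665], [0, 47, 112, 187, 9452], [206, 63, 12, 19, 107], [172, 67, 15, 31, 129], [237, 68, 21, 12, 64], [370, 149, 21, 12, 93], [375, 170, 13, 19, 129], [304, 247, 26, 45, 666], [239, 250, 60, 35, 619]]
```

Both cameras put the ball upright at (0.53, 0.25, 0.175), over the bay, and nothing else has shifted. Handing in.

```bash
python3 -c "from station import ctrl; print(ctrl.finish_job())"
```

```text
the job is handed in; nothing more can be done
None
```

I handed the job in at about 22 s with the chisel upright in the empty bay, let go, and the carousel in its second detent; no verdict came back. I dropped the chisel once while easing the grip, but it landed on its head, so I re-gripped it already plumb and skipped the swing. On camera the column, offcut and rosette showed no shift; I didn't check the brush separately.

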